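# Push a fresh filter cartridge into the drying unit's coupling

### The arm

A 7-joint arm with a two-finger parallel gripper is mounted at the origin on the work surface. World frame = base frame: x ahead of the robot, y to its left, z up, the work surface at z = 0. Lengths are in m, angles in rad, forces in N, time in s.
With the tool pointing down it reaches from about 0.425 to 0.925 m from the base axis. Payload 6.8 kg.
Tool frame: the origin (TCP) lies midway between the tips of the shut fingers; the grasp point (between the pads) lies r.grasp_offset behind it (r.grasp_offset is the distance from the TCP to the grasp point, in m); z points along the fingers, y is the direction in which the jaws open and shut (so a half turn about z gives the same grasp; the last joint's range is limited). The gripper opens to 85 mm and grips with 20 to 120 N. Pads are 22 mm wide; open, the fingers measure 114 mm over their backs; the gripper's body (76 mm by 85 mm) begins 54 mm behind the grasp point. The pads swing forward as they close: fully open they stand 13 mm farther back than shut.
Start: joints at [1.208, 0.477, 0.022, 1.555, -0.011, 1.109, -0.083], TCP at [0.17, -0.653, 0.231] pointing down, gripper open.
Joint ranges: [-2.96, 2.96], [-0.34, 2.1], [-1.41, 1.46], [0.24, 2.44], [-1.37, 4.51], [0.17, 1.92], [-2.96, 2.96]. Speed limits (rad/s): [2.39, 2.39, 3.14, 3.14, 3.14, 3.14, 3.14].

### API

Orientations are given as a rotation vector (axis times angle).
In Python, from bench import r gives the robot as it stands. The module is installed in compiled form; this text tells all that it offers.
- The arm moves only by the tool send_rows, never from a script. Its argument "moves" is one flat list of numbers, 4 for each row, row after row: the shift along the tool's x, y, z in mm, then the turn about the tool's z in degrees. A call has 1 to 8 rows; each row is the pose to reach, as a shift and turn from the pose commanded when the call began, along the tool's axes at that moment; what a row does not reach only later rows make up. A row lasts 1/8 s, in which the tool goes at most 62.5 mm and 10.7 degrees, less where a joint would pass 70% of its speed; a pose out of reach is approached as far as the arm can. A call with a gripper value outside its range is refused whole. "hand" is the closure, from 0 (fully open) to 1 (shut), set as the call begins (left out, the last holds). The fingers move at their own pace and stop on an object; "newtons" is the grip in N (left out, the last holds). Time passes only in rows, so rows that repeat a pose let the fingers close. It gives the time, the measured TCP pose, the force and the opening at its end, in the units of the state.
- r.get_obs(): the state, without advancing time (a new reading comes with each control period).
- r.grab_frame(name): name is "side" or "top" or "wrist"; returns a dict with "img" (420x560x3 uint8, red, green, blue), "mtx" (3x3 intrinsics, pixels), "world_to_cam" (4x4, takes a point from world to camera coordinates). Camera axes: x right, y up, looking along -z (the intrinsics and any distortion apply to the point x, -y, -z); pixel columns grow to the right and rows downward; lengths in m; the calibration is good to about 2 mm. A picture is of the moment at which its call begins. There is no depth.
- r.hand_in(): hands the job in, once; it reports no verdict.
The state is a dict: "clock": time; "joints": joint angles; "qvel": joint speeds; "tau": joint torques, N m; "tcp_pos": TCP position; "orientation": TCP orientation; "contact_force": force on the tool from outside, world axes, zero at the start; "moment": the same for the moment, N m; "grip_width": finger opening in m.
Only numpy, scipy, OpenCV 4.12 (cv2) and the standard library are available. Lean on these libraries where they do the work, as an engineer would, in place of code of your own. Each camera call takes 0.05 s, during which the arm holds its last target.

### The job

Fit the fresh (green) filter cartridge to the drying unit: take it from the rest tray, lay it in the cradle with its nose to the blue coupling, and push it in past the grip until its flange is fully home and the red catch, lifted by the flange, has dropped behind it. Let go of it there; leave the spent (orange) cartridge in its place and do not disturb the other things on the table.

Things in the scene. Friction and masses are not known exactly. Their poses are not given: they have to be found in the camera images.
- fresh: Fresh filter cartridge: rigid white tube with green bands and green flange, 191 mm long, 0.2 to 0.33 kg. Origin on its axis; local +x points along the axis to the nose. Along x: round tube 38 mm across from -100 to +40 mm, flange 60 mm across from +40 to +50, steel neck 18 mm across, steel snap ball 30 mm across centred at +76, nose tip at +91. Centre of mass at about -45 mm (heavier rear).
- fresh_tube (a point): A good place to grip the fresh cartridge across its 38 mm tube, on the axis, 40 mm behind its origin (away from the nose). At the start the cartridge lies level in one of the rest tray's two places, axis 45 mm above the table.
- fresh_flange (a point): Centre of the front (nose side) face of the fresh cartridge's flange, on the axis, 50 mm ahead of its origin; axes as fresh.
- spent: Spent cartridge: same shape as the fresh one but with orange bands and flange. It lies in the rest tray's other place, 110 mm beside the fresh one, and stays there.
- rest: Fixed black rest tray, 160 x 180 mm, 8 mm thick, with two parallel rows of low V supports 110 mm apart. Origin at the centre of its underside; local +x is along the cartridges, towards their noses. The supports are narrower than the tubes: fingers can pass down both sides of a tube to 10 mm above the table.
- dryer: Fixed drying unit: white cabinet 200 x 220 x 170 mm with a blue push-in coupling on its front and a steel V cradle before it. Origin at table level straight under the coupling's mouth; local +x is the level direction in which a cartridge is pushed in, z is up. The cabinet begins 55 mm behind the mouth (+x side).
- mouth (a point): Centre of the coupling's mouth, on the coupling axis, 60 mm above the table, in the front face of the blue head; axes as dryer. The opening is 36 mm square. The flange stops against this face: a cartridge that is home has its flange's front face here.
- grip (a point): The coupling's grip, on the axis 14 mm inside the mouth: two upright sprung steel rollers, 20 mm apart at rest, that yield sideways to the snap ball, close behind it and then draw it in. Pushing past them takes up to about 15 N over the last 25 mm of the way.
- cradle (a point): Middle of the V cradle, on the coupling axis; it runs from 104 to 180 mm before the mouth. Its rails are 36 mm wide overall and end 13 mm below the axis; the foot is 55 mm wide, 10 mm high: fingers can straddle the tube. A tube laid up to 8 mm off sideways settles into the V. Lay it nose short of the catch: flange front face 80 to 92 mm before the mouth.
- catch (a joint): Red gravity catch, hinged above the coupling, across the push direction; rad, 0 = down (on its stop), grows as it is lifted, up to 0.9. It falls by its own weight (60 g). Its ramp begins 35 mm before the mouth; the flange pushed in along the axis lifts it to about 0.15 and it drops behind the flange when that is home.
- catch_tooth (a point): Foot of the catch's tooth, 26 mm wide; when down it is 21 mm above the coupling axis and 13 to 18 mm before the mouth: 2 mm clear of the tube, but in the way of the flange.
- phone_white: Bystander: white phone, 148 x 72 x 10 mm, lying flat; origin at the centre of its underside
- phone_black: Bystander: black phone, 148 x 72 x 10 mm, lying flat; origin at the centre of its underside
- radio: Bystander: black hand radio with stub aerial, 190 x 58 x 34 mm, lying flat; origin under its case
- jar: Bystander: amber glass jar with a white cap, 64 mm across, 90 mm tall, standing; origin at the centre of its underside
- tape: Bystander: yellow roll of tape lying flat, 96 mm across, 35 mm tall; origin at the centre of its underside
- stapler: Bystander: red stapler, 130 x 36 x 45 mm; origin at the centre of its underside
- inkpad: Bystander: blue ink-pad tin, 100 x 70 x 22 mm; origin at the centre of its underside
Mind the look-alikes: they are no part of the job. What is shaped like the fresh but pink is not meant.

How it is judged:
On the way:
1. the fresh cartridge's flange, on the coupling axis, lifts the red catch on its way in (value of joint catch above 0.08 rad and x of fresh_flange in the frame of mouth between -0.06 and -0.003 m and y of fresh_flange in the frame of mouth between -0.006 and 0.006 m and z of fresh_flange in the frame of mouth between -0.006 and 0.006 m), for 0.04 s.
At the end, for the whole second after the job is handed in: The fresh cartridge is at rest in the coupling: flange front face within 4 mm of the mouth face, within 6 mm of the coupling axis sideways and in height, axis within 0.1 rad of the push direction, and the catch down behind the flange (below 0.05 rad) (x of fresh_flange in the frame of mouth above -0.004 m and y of fresh_flange in the frame of mouth between -0.006 and 0.006 m and z of fresh_flange in the frame of mouth between -0.006 and 0.006 m and angle between the x axis of fresh and the x axis of dryer, either way round below 0.1 rad and value of joint catch below 0.05 rad and linear speed of fresh below 0.02 m/s); the robot touches nothing.
It fails at once if the spent cartridge is moved by more than 20 mm (distance of spent from where it was at the start of the episode above 0.02 m).
It fails at once if a bystander is moved by more than 30 mm (distance of any of phone_white, phone_black, radio, jar, tape, stapler, inkpad from where it was at the start of the episode above 0.03 m).
It also fails if it takes over 48 s, if anything falls off the work surface, if the arm or the gripper's body presses on something with over 40 N, if the wrist force passes 120 N, or if a joint passes its speed limit or range.

## Working session

There is one attempt and no reset: what is moved stays moved. The work goes in short steps, Python scripts to look and compute and a tool call to move; the robot and the scene stay as the last step left them, time stands still between calls to the robot, and variables do not carry over. Pictures are saved under pics/ and viewed, and the job is handed in when it is done.

Besides the shell and the picture viewer there is one more tool, called after ">>>" by a JSON object that holds its "method" and its "body". send_rows: Moves the arm, as the interface text tells. Its arguments: {"type":"object","properties":{"moves":{"type":"array"},"hand":{"type":"number"},"newtons":{"type":"number"}},"required":["moves"]}

```bash
mkdir -p pics
python3 - <<'E'
from bench import r
import cv2,numpy as np,pickle
d={}
for n in("side","top"):
    f=r.grab_frame(n); d[n]=f
    cv2.imwrite(f"pics/{n}0.png",f["img"][:,:,::-1]); print(n,np.round(f["mtx"],1).tolist(),np.round(f["world_to_cam"],3).tolist(), [k for k in f])
pickle.dump(d,open("f0.pkl","wb"))
print(r.get_obs(), r.grasp_offset)
E
```

```text
side [[501.5, 0.0, 281.3], [0.0, 501.5, 215.4], [0.0, 0.0, 1.0]] [[-0.963, -0.271, -0.006, 0.472], [0.167, -0.611, 0.774, -0.252], [-0.214, 0.744, 0.633, -0.987], [0.0, 0.0, 0.0, 1.0]] ['img', 'mtx', 'world_to_cam']
top [[415.3, 0.0, 286.0], [0.0, 415.3, 207.3], [0.0, 0.0, 1.0]] [[-0.009, -1.0, -0.012, -0.098], [0.997, -0.009, 0.08, -0.522], [-0.08, -0.011, 0.997, -1.007], [0.0, 0.0, 0.0, 1.0]] ['img', 'mtx', 'world_to_cam']
{'clock': 0.1, 'joints': array([ 1.20790455,  0.47773843,  0.02233074,  1.55636782, -0.01146556,
        1.10929592, -0.08310973]), 'qvel': array([ 0.00042075, -0.00267637,  0.00035647, -0.0018478 , -0.00125973,
       -0.00057426,  0.00118441]), 'tau': array([ 4.22962534e-03, -5.97761786e+01,  1.61360197e+00, -2.81958926e+01,
        1.28467727e-02,  4.99698421e-03, -1.33044858e-05]), 'tcp_pos': array([ 0.16997866, -0.65268662,  0.23040221]), 'orientation': array([-3.11449720e+00, -3.98991794e-01,  5.65340222e-04]), 'contact_force': array([-0.47494279,  0.7018149 ,  0.11893321]), 'moment': array([ 0.00215542, -0.04402082,  0.06045498]), 'grip_width': 0.08529307420092726} 0.0187
```

View pics/top0.png

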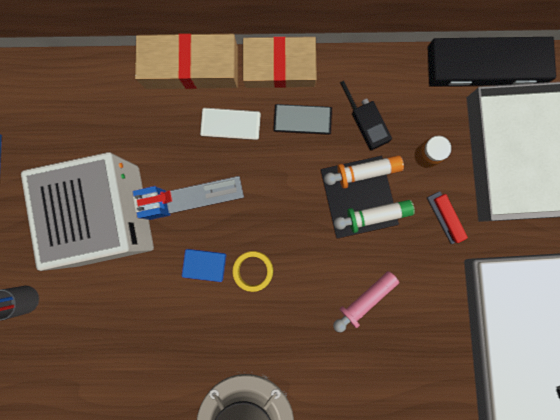

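View pics/side0.png

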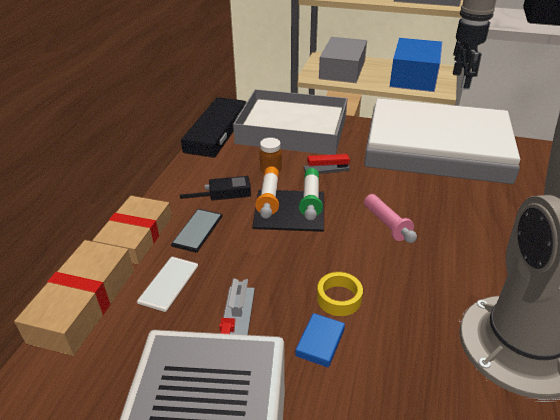

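The top view shows three similar cartridges: the orange one in the tray at (370,170), the green one in the tray at (380,215), and a loose pink one at (368,300). The green one in the tray is the fresh cartridge, with its nose at (341,223). I'll confirm that in an enlarged crop and also look at the dryer.

Run:
```python
import cv2,pickle,numpy as np
d=pickle.load(open("f0.pkl","rb"))
t=d["top"]["img"][:,:,::-1]
def crop(im,x0,x1,y0,y1,k,n):
    c=cv2.resize(im[y0:y1,x0:x1],None,fx=k,fy=k,interpolation=cv2.INTER_CUBIC)
    for x in range(x0,x1,10):
        cv2.putText(c,str(x),((x-x0)*k,10),0,.35,(255,255,255),1); cv2.line(c,((x-x0)*k,12),((x-x0)*k,18),(255,255,255),1)
    for y in range(y0,y1,10):
        cv2.putText(c,str(y),(0,(y-y0)*k+4),0,.35,(255,255,255),1)
    cv2.imwrite(n,c)
crop(t,320,430,145,245,6,"pics/c1.png")
crop(t,120,250,160,235,6,"pics/c2.png")
```

```text
(no output)
```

View pics/c1.png

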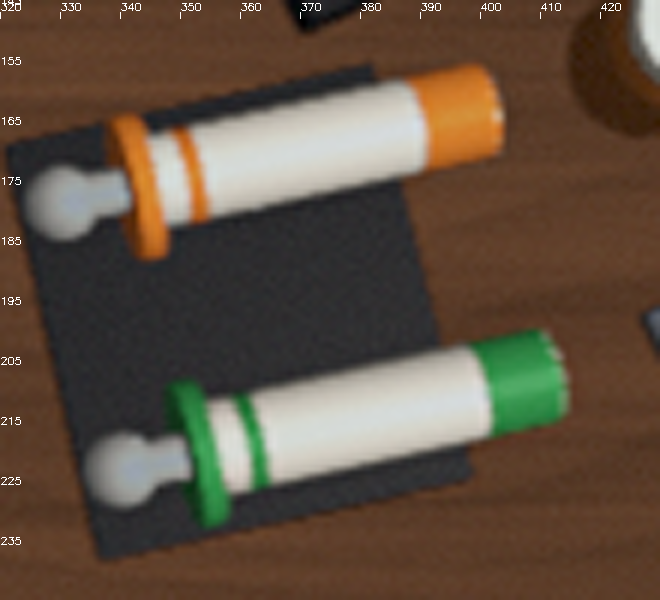

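View pics/c2.png

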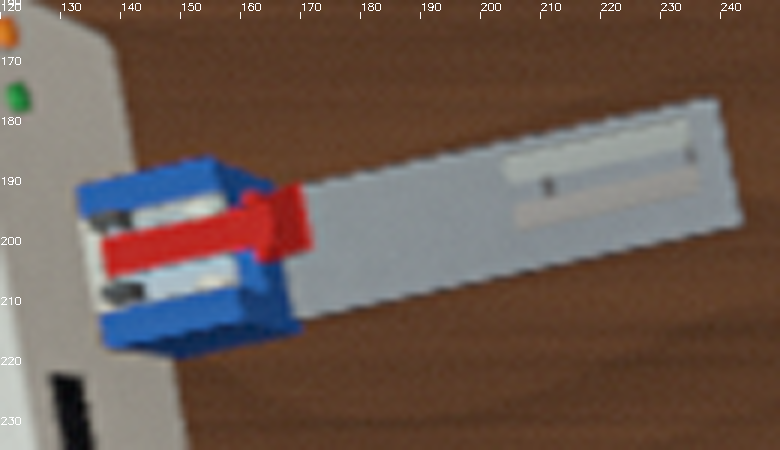

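Green confirmed. I'll crop the side view, then fit the poses.

```bash
cat > h.py <<'E'
import cv2,numpy as np
def crop(im,x0,x1,y0,y1,k,n):
    c=cv2.resize(im[y0:y1,x0:x1],None,fx=k,fy=k,interpolation=cv2.INTER_CUBIC)
    for x in range(x0,x1,10):
        cv2.putText(c,str(x),((x-x0)*k,10),0,.35,(255,255,255),1); cv2.line(c,((x-x0)*k,12),((x-x0)*k,18),(255,255,255),1)
    for y in range(y0,y1,10):
        cv2.putText(c,str(y),(0,(y-y0)*k+4),0,.35,(255,255,255),1)
    cv2.imwrite(n,c)
def proj(f,P):
    P=np.atleast_2d(P); W=f["world_to_cam"]; c=P@W[:3,:3].T+W[:3,3]
    c=c*[1,-1,-1]; u=c@f["mtx"].T; return u[:,:2]/u[:,2:]
def back(f,uv,z):
    W=f["world_to_cam"];R=W[:3,:3];o=-R.T@W[:3,3]
    d=np.linalg.inv(f["mtx"])@[uv[0],uv[1],1]; d=R.T@(d*[1,-1,-1]); return o+d*(z-o[2])/d[2]
E
python3 - <<'E'
import pickle
from h import *
d=pickle.load(open("f0.pkl","rb")); s=d["side"]["img"][:,:,::-1]; t=d["top"]
crop(s,200,280,265,345,8,"pics/s1.png"); crop(s,245,345,150,230,7,"pics/s2.png")
for n,uv,z in [("ball",(340.3,223.3),.045),("rear",(413.5,208),.045),("flange",(351.7,221.2),.045),("sp ball",(330.4,178.6),.045),("sp rear",(402.5,164),.045),
 ("foot a",(239.7,176.2),.01),("foot b",(244,197),.01),("foot c",(170,213.3),.01),("foot d",(170.8,191),.01),
 ("r1",(234.7,180),.047),("r2",(204.2,186.2),.047),("r3",(236.2,191.7),.047),("r4",(206.3,198),.047)]:
    print(n,np.round(back(t,uv,z),4))
E
```

```text
ball [ 0.4798 -0.2335  0.045 ]
rear [ 0.515  -0.4099  0.045 ]
flange [ 0.4846 -0.2609  0.045 ]
sp ball [ 0.5884 -0.2115  0.045 ]
sp rear [ 0.6223 -0.3869  0.045 ]
foot a [0.602 0.013 0.01 ]
foot b [0.5493 0.0022 0.01  ]
foot c [0.5101 0.1877 0.01  ]
foot d [0.5663 0.1865 0.01  ]
r1 [0.587  0.0206 0.047 ]
r2 [0.5726 0.0946 0.047 ]
r3 [0.5584 0.0169 0.047 ]
r4 [0.5438 0.0893 0.047 ]
```

View pics/s1.png

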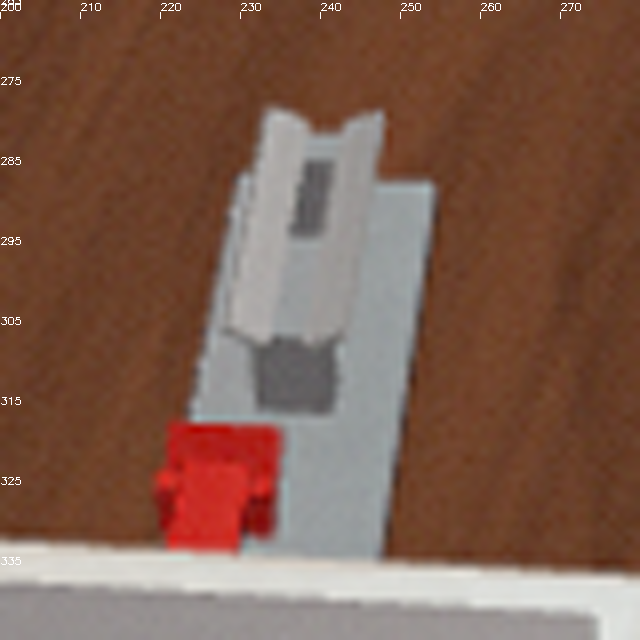

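View pics/s2.png

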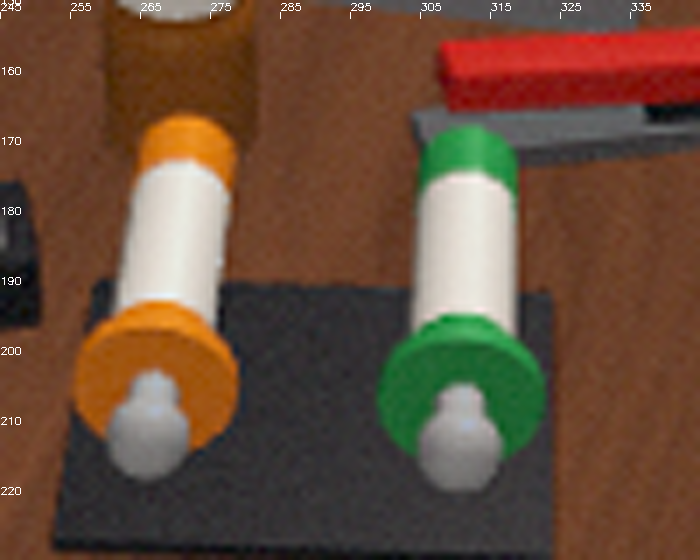

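The side view shows the green cartridge nose-on, with its ball at about (310.7,213). The cradle rails run from (233.5,278) and (248,279) down to (228.5,306) and (243,308). Next is a fit using both views.

```bash
cat >> h.py <<'E'
def T(p,L):
    x,y,a=p; L=np.atleast_2d(L).astype(float); c,s=np.cos(a),np.sin(a)
    return np.c_[x+c*L[:,0]-s*L[:,1],y+s*L[:,0]+c*L[:,1],L[:,2]]
E
python3 - <<'E'
import pickle
from h import *
from scipy.optimize import least_squares
from scipy.spatial.transform import Rotation as Ro
d=pickle.load(open("f0.pkl","rb"))
# dryer: local pts; rails' outer top edges y=+-w
def fit(obs,p0):
    def res(p): return np.concatenate([(proj(d[c],T(p,L))[0]-uv) for c,L,uv in obs])
    s=least_squares(res,p0,loss='soft_l1'); print(np.round(s.x,4),np.degrees(s.x[2]).round(2)); print(np.round(s.fun.reshape(-1,2),1).tolist()); return s.x
x,X=-.180,-.104; w=.0165  # y+ is on -x world side
top=[("top",(x,-w,.047),(234.7,180)),("top",(X,-w,.047),(204.2,186.2)),("top",(x,w,.047),(236.2,191.7)),("top",(X,w,.047),(206.3,198))]
side=[("side",(x,-w,.047),(233.5,278.4)),("side",(x,w,.047),(248.1,278.9)),("side",(X,-w,.047),(228.5,306)),("side",(X,w,.047),(242.8,308))]
g=(.537,.1945,1.77)
for o in(top,side,top+side): p=fit(o,g)
foot=[back(d["top"],u,.01) for u in((239.7,176.2),(244,197))]
print("foot end in dryer frame",[np.round(np.array([[np.cos(p[2]),np.sin(p[2])],[-np.sin(p[2]),np.cos(p[2])]])@(q[:2]-p[:2]),4) for q in foot])
ft=[("top",(.076,0,.045),(340.3,223.3)),("top",(-.1,0,.045),(413.5,208)),("top",(.05,0,.045),(351.7,221.2))]
fs=[("side",(.076,0,.045),(310.7,213.))]
fit(ft,(.495,-.31,1.77)); f=fit(ft+fs,(.495,-.31,1.77))
fit([("top",(.076,0,.045),(330.4,178.6)),("top",(-.1,0,.045),(402.5,164)),("side",(.076,0,.045),(245+149/7,150+438/7))],(.6,-.3,1.77))
print("fresh tube",T(f,(-.04,0,.045)), "side catch tooth", proj(d["side"],T(p,[(-.018,-.013,.081),(-.018,.013,.081)])), proj(d["top"],T(p,[(-.018,-.013,.081),(-.018,.013,.081),(0,0,.06)])))
print(Ro.from_rotvec([-3.11449720e+00, -3.98991794e-01,  5.65340222e-04]).as_matrix().round(3))
E
```

```text
[0.5389 0.1947 1.7591] 100.79
[[-0.2, -0.7], [-0.4, -0.8], [0.8, 0.8], [-0.1, 0.7]]
[0.5376 0.2004 1.7642] 101.08
[[-0.3, 0.1], [0.5, 0.5], [-1.2, 0.2], [0.8, -0.9]]
[0.5375 0.1972 1.7687] 101.34
[[-1.4, -0.8], [-1.6, -0.6], [-0.2, 0.7], [-1.1, 0.9], [-0.2, -1.0], [0.7, -0.7], [-0.8, -1.0], [1.2, -2.1]]
foot end in dryer frame [array([-0.1933, -0.0271]), array([-0.1935,  0.0268])]
[ 0.4948 -0.3099  1.7698] 101.4
[[0.8, -0.0], [-0.8, 0.2], [0.0, -0.1]]
[ 0.495  -0.3096  1.7674] 101.27
[[0.7, -0.2], [-0.9, 0.2], [-0.1, -0.3], [0.3, -0.3]]
[ 0.6028 -0.2866  1.7631] 101.02
[[0.2, 0.0], [-0.9, 0.2], [-0.0, -1.5]]
fresh tube [[ 0.50278093 -0.34886022  0.045     ]] side catch tooth [[220.709662   328.9468924 ]
 [234.78239669 329.76899965]] [[163.85608166 192.65710422]
 [165.87030219 203.47709819]
 [160.13837075 200.50672919]]
[[ 0.968  0.252 -0.001]
 [ 0.252 -0.968  0.002]
 [-0.    -0.002 -1.   ]]
```

>>> {"method": "send_rows", "body": {"moves": [50,-26,0,-10,100,-52,0,-20,150,-79,0,-30,200,-105,0,-40,250,-131,20,-50,300,-157,50,-60,350,-184,80,-70,399,-210,100,-80], "hand": 0, "newtons": 50}}

```text
clock: 1.1
tcp_pos: [0.5035, -0.3482, 0.1297]
orientation: [-2.124, -2.313, 0.001]
contact_force: [0.4, -0.3, 0.6]
grip_width: 0.0851
```

>>> {"method": "send_rows", "body": {"moves": [0,0,0,-6.7,0,0,0,-6.7,0,0,0,-6.7]}}

```text
clock: 1.48
tcp_pos: [0.5025, -0.3506, 0.1313]
orientation: [1.997, 2.425, -0.001]
contact_force: [0.3, 0.0, -1.0]
grip_width: 0.0852
```

```bash
cat >> h.py <<'E'
from scipy.spatial.transform import Rotation as Ro
def shift(o,target,yaw):
    R=Ro.from_rotvec(o["orientation"]).as_matrix()
    d=R.T@(np.array(target)-o["tcp_pos"]); y=np.degrees(np.arctan2(R[1,0],R[0,0]))
    return "shift mm",(d*1000).round(1),"turn",round(-(yaw-y),2),"yaw",round(y,2)
E
python3 - <<'E'
from bench import r
from h import *
o=r.get_obs(); print(o["clock"],o["tcp_pos"],o["joints"].round(2),shift(o,(.5028,-.3489,.026),101.27))
f=r.grab_frame("wrist"); cv2.imwrite("pics/w1.png",f["img"][:,:,::-1])
import pickle; pickle.dump(f,open("w1.pkl","wb"))
p=(.495,-.3096,np.radians(101.27))
print(proj(f,T(p,[(-.1,0,.045),(-.04,0,.045),(.05,0,.045),(.076,0,.045)])).round(1))
E
```

```text
1.475 [ 0.50251977 -0.35057195  0.13133259] [ 0.81  0.52 -0.4   1.78  0.25  0.9   0.49] ('shift mm', array([  1.6,   0.7, 105.3]), 'turn', np.float64(-0.21), 'yaw', np.float64(101.06))
[[279.9 280.6]
 [279.7 213.3]
 [279.2  91.6]
 [279.1  50.7]]
```

View pics/w1.png

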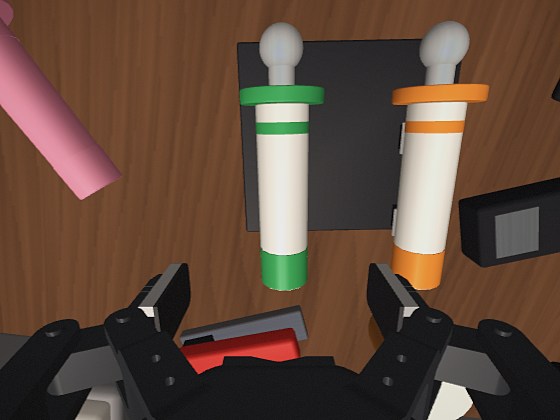

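The wrist view shows the green cartridge between the open jaws. Its ball is at (281,47) and its rear at (284,285), within about 3 px of the prediction. I'll shift slightly and descend.

>>> {"method": "send_rows", "body": {"moves": [2.5,2,20,-0.5,2.5,2,45,-0.5,2.5,2,70,-0.5,2.5,2,90,-0.5,2.5,2,105,-0.5,2.5,2,105,-0.5]}}

```text
clock: 2.28
tcp_pos: [0.5041, -0.3462, 0.025]
orientation: [-1.98, -2.436, 0.0]
contact_force: [0.2, -0.3, 0.8]
grip_width: 0.085
```

>>> {"method": "send_rows", "body": {"moves": [0,0,0,0,0,0,0,0,0,0,0,0,0,0,0,0,0,0,0,0,0,0,0,0,0,0,0,0,0,0,0,0], "hand": 1, "newtons": 50}}

```text
clock: 3.28
tcp_pos: [0.5058, -0.3469, 0.0274]
orientation: [1.98, 2.436, 0.001]
contact_force: [0.0, 1.1, 5.1]
grip_width: 0.0368
```

Run:
```python
from bench import r
from h import *
o=r.get_obs(); print(o["clock"],o["tcp_pos"],o["contact_force"],o["grip_width"])
f=r.grab_frame("wrist"); cv2.imwrite("pics/w2.png",f["img"][:,:,::-1])
```

```text
3.275 [ 0.50582794 -0.34690591  0.02740857] [0.01786913 1.07772208 5.11567749] 0.0368214949428888
```

View pics/w2.png

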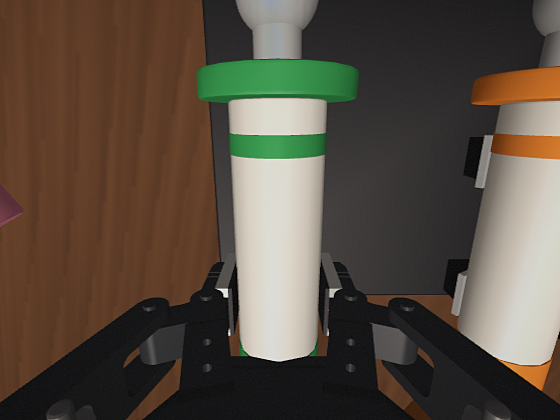

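The tube is held between the pads, width 36.8 mm. Next I lift it and carry it to above the cradle.

>>> {"method": "send_rows", "body": {"moves": [0,0,-10,0,0,0,-30,0,0,0,-60,0,0,0,-90,0,0,0,-110,0,0,0,-110,0]}}

```text
clock: 4.08
tcp_pos: [0.5057, -0.3472, 0.1383]
orientation: [1.98, 2.435, 0.0]
contact_force: [-0.3, 0.5, -2.7]
grip_width: 0.0368
```

Run:
```python
from bench import r
from h import *
o=r.get_obs(); print(o["clock"],o["tcp_pos"],o["contact_force"],o["moment"],o["grip_width"],o["joints"].round(2),shift(o,(.5717,.0283,.13),101.3))
```

```text
4.075 [ 0.50565834 -0.34719307  0.1382569 ] [-0.34935444  0.52148494 -2.65085451] [-0.04154828 -0.01856579  0.02743892] 0.03681975972140814 [ 0.81  0.51 -0.41  1.77  0.25  0.91  0.49] ('shift mm', array([354.1, 141.3,   7.7]), 'turn', np.float64(0.48), 'yaw', np.float64(101.78))
```

>>> {"method": "send_rows", "body": {"moves": [40,16,0,0.5,85,34,0,0.5,135,54,0,0.5,185,74,0,0.5,235,94,0,0.5,285,114,0,0.5,330,131,0,0.5,354,141,0,0.5]}}

```text
clock: 5.08
tcp_pos: [0.5696, 0.0323, 0.1352]
orientation: [-1.986, -2.431, 0.0]
contact_force: [0.2, -0.3, -2.0]
grip_width: 0.0369
```

>>> {"method": "send_rows", "body": {"moves": [0,0,0,0,0,0,0,0]}}

```text
clock: 5.32
tcp_pos: [0.5697, 0.0276, 0.1353]
orientation: [-1.992, -2.428, 0.003]
contact_force: [0.2, -0.0, -2.4]
grip_width: 0.0368
```

Run:
```python
from bench import r
from h import *
import pickle
o=r.get_obs(); print(o["clock"],o["tcp_pos"],o["contact_force"],o["moment"],o["grip_width"],o["joints"].round(2),shift(o,(.5717,.0283,.13),101.3))
d={}
for n in("wrist","top","side"):
    d[n]=r.grab_frame(n); cv2.imwrite(f"pics/{n}3.png",d[n]["img"][:,:,::-1])
pickle.dump(d,open("f3.pkl","wb"))
crop(d["top"]["img"][:,:,::-1],110,270,130,240,5,"pics/t3c.png")
crop(d["side"]["img"][:,:,::-1],190,300,200,340,4,"pics/s3c.png")
```

```text
5.325 [0.569666   0.02755189 0.13528031] [ 0.23447996 -0.00319564 -2.37459782] [-0.0339693   0.01690162  0.00185508] 0.03680378140301181 [ 0.23  0.46 -0.49  1.87  0.28  0.88 -0.21] ('shift mm', array([0.3, 2.2, 5.3]), 'turn', np.float64(-0.05), 'yaw', np.float64(101.25))
```

View pics/wrist3.png

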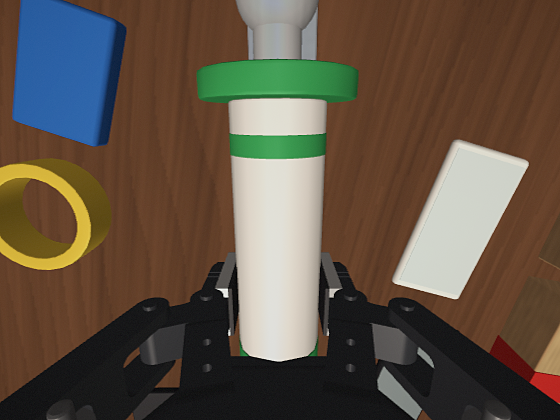

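View pics/t3c.png

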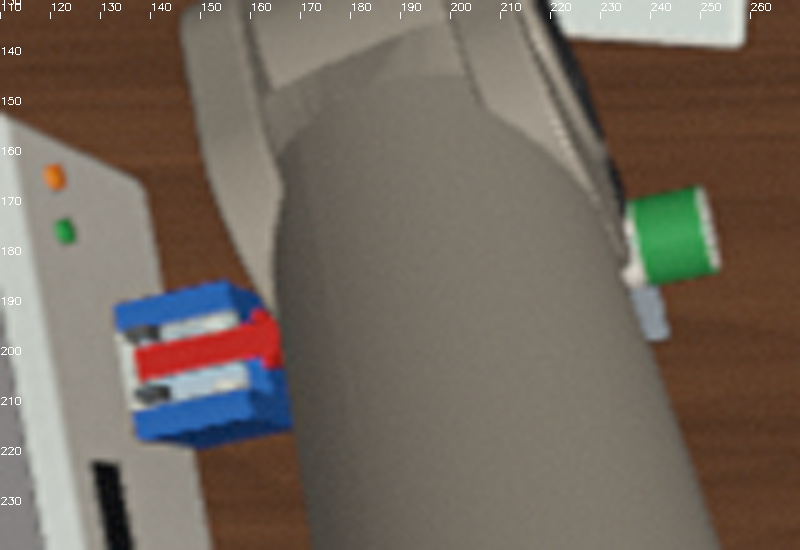

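View pics/s3c.png

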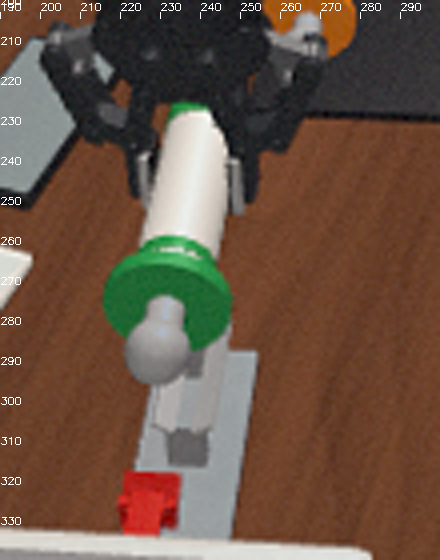

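Run:
```python
from h import *
import pickle
d=pickle.load(open("f3.pkl","rb"))
tcp=np.array([.5697,.0276]); a=np.radians(101.25); R=np.array([[np.cos(a),np.sin(a)],[-np.sin(a),np.cos(a)]])
for n,c,uv,L in(("ball","side",(229.4,286.3),.116),("rear","top",(252.4,175.8),-.06)):
    for z in(.153,):
        p=back(d[c],uv,z); print(n,p.round(4),"rel tcp along tool",(R@(p[:2]-tcp)).round(4),"expect",L)
P=(.538,.197,np.radians(101.3)); Rd=np.array([[np.cos(P[2]),np.sin(P[2])],[-np.sin(P[2]),np.cos(P[2])]])
print("tcp in dryer",Rd@(tcp-P[:2]))
w=d["wrist"]
for L in[(.0,.0,.06),(-.18,-.0275,.01),(0,-.0275,.01),(0,.0275,.01),(-.05,.0275,.01),(-.05,-.0275,.01)]: print(L,proj(w,T(P,L)).round(1))
crop(w["img"][:,:,::-1],200,360,0,120,5,"pics/w3c.png")
```

```text
ball [0.5469 0.14   0.153 ] rel tcp along tool [0.1147 0.0004] expect 0.116
rear [ 0.5801 -0.0322  0.153 ] rel tcp along tool [-0.0607  0.0015] expect -0.06
tcp in dryer [-0.17232762  0.00210779]
(0.0, 0.0, 0.06) [[282.4 -55.9]]
(-0.18, -0.0275, 0.01) [[311.1 210.2]]
(0, -0.0275, 0.01) [[318.2 -19.4]]
(0, 0.0275, 0.01) [[245.  -19.1]]
(-0.05, 0.0275, 0.01) [[247.1  54.6]]
(-0.05, -0.0275, 0.01) [[315.9  54.4]]
```

View pics/w3c.png

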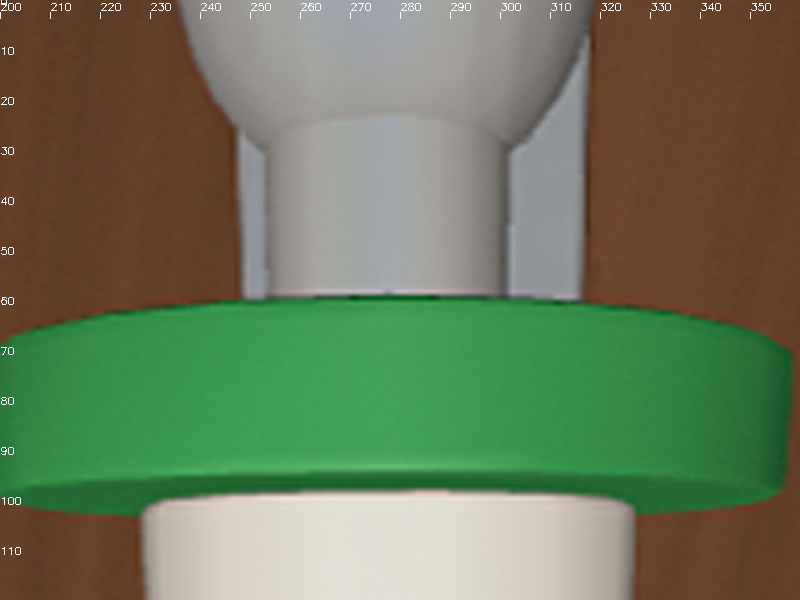

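Wrist foot edges at (248.5,54) and (316,54) agree with the model to about 0.6 mm. I'll shift +3 mm in tool y, 2 mm back, and descend.

>>> {"method": "send_rows", "body": {"moves": [-2,3,10,0,-2,3,25,0,-2,3,45,0,-2,3,62,0,-2,3,75,0,-2,3,82,0,-2,3,82,0]}}

```text
clock: 6.35
tcp_pos: [0.5736, 0.0274, 0.0539]
orientation: [-1.992, -2.429, 0.001]
contact_force: [0.2, -0.2, -2.3]
grip_width: 0.0372
```

Run:
```python
from bench import r
from h import *
import pickle
o=r.get_obs(); P=(.538,.197,np.radians(101.3)); Rd=np.array([[np.cos(P[2]),np.sin(P[2])],[-np.sin(P[2]),np.cos(P[2])]])
print(o["clock"],o["tcp_pos"],o["contact_force"],"dryer",Rd@(o["tcp_pos"][:2]-P[:2]),shift(o,o["tcp_pos"],101.3))
d={}
for n in("wrist","side"):
    d[n]=r.grab_frame(n); cv2.imwrite(f"pics/{n}4.png",d[n]["img"][:,:,::-1])
pickle.dump(d,open("f4.pkl","wb"))
crop(d["side"]["img"][:,:,::-1],180,300,230,350,5,"pics/s4c.png")
w=d["wrist"]
for L in[(.0,.0,.06),(-.05,.0275,.01),(-.05,-.0275,.01),(-.018,.013,.081),(-.018,-.013,.081)]: print(L,proj(w,T(P,L)).round(1))
```

```text
6.35 [0.57360653 0.02744648 0.0538716 ] [ 0.23337452 -0.20317151 -2.31633911] dryer [-0.17324363 -0.00169293] ('shift mm', array([0., 0., 0.]), 'turn', np.float64(0.01), 'yaw', np.float64(101.31))
(0.0, 0.0, 0.06) [[ 274.3 -192.5]]
(-0.05, 0.0275, 0.01) [[225.   22.6]]
(-0.05, -0.0275, 0.01) [[326.7  22.5]]
(-0.018, 0.013, 0.081) [[ 228.1 -179.9]]
(-0.018, -0.013, 0.081) [[ 319.1 -180.1]]
```

View pics/wrist4.png

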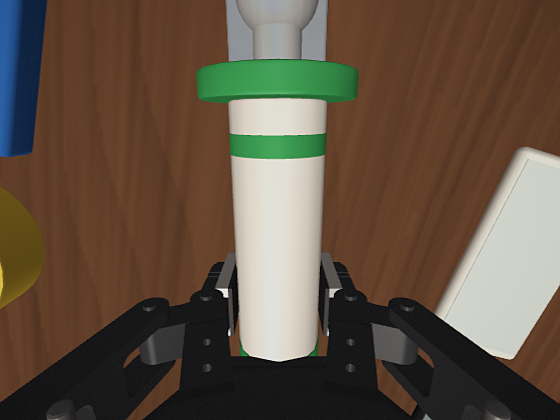

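View pics/s4c.png

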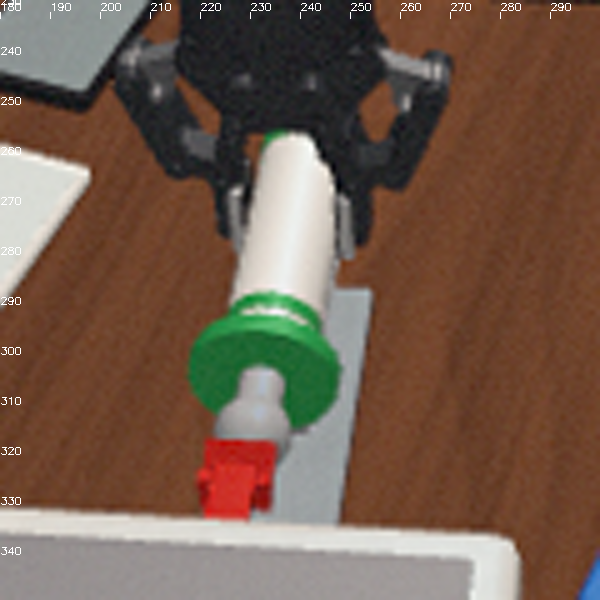

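>>> {"method": "send_rows", "body": {"moves": [0,-1.2,3,0,0,-1.2,6,0,0,-1.2,9,0,0,-1.2,9,0]}}

```text
clock: 6.95
tcp_pos: [0.5724, 0.0271, 0.045]
orientation: [-1.992, -2.429, 0.001]
contact_force: [-0.9, -0.3, -2.2]
grip_width: 0.0365
```

>>> {"method": "send_rows", "body": {"moves": [0,0,1,0,0,0,2,0,0,0,2,0]}}

```text
clock: 7.32
tcp_pos: [0.5726, 0.0271, 0.0432]
orientation: [-1.992, -2.429, 0.0]
contact_force: [0.6, 0.3, -1.7]
grip_width: 0.0369
```

>>> {"method": "send_rows", "body": {"moves": [0,0,1,0,0,0,1.5,0,0,0,1.5,0]}}

```text
clock: 7.7
tcp_pos: [0.5734, 0.0273, 0.0424]
orientation: [1.991, 2.428, 0.002]
contact_force: [1.7, -0.2, 3.7]
grip_width: 0.0367
```

Contact came at exactly the predicted height, with only a small sideways force. I'll ease off a little and begin the push.

>>> {"method": "send_rows", "body": {"moves": [0,0.5,-1,0,5,0.5,-1,0,10,0.5,-1,0,15,0.5,-1,0,20,0.5,-1,0,25,0.5,-1,0,30,0.5,-1,0,30,0.5,-1,0], "newtons": 80}}

```text
clock: 8.7
tcp_pos: [0.5669, 0.0578, 0.0428]
orientation: [-1.99, -2.43, -0.001]
contact_force: [0.6, 0.7, -0.5]
grip_width: 0.0362
```

Run:
```python
from bench import r
from h import *
import pickle
o=r.get_obs(); P=(.538,.197,np.radians(101.3)); Rd=np.array([[np.cos(P[2]),np.sin(P[2])],[-np.sin(P[2]),np.cos(P[2])]])
print(o["clock"],o["tcp_pos"],o["contact_force"],o["moment"],"dryer",Rd@(o["tcp_pos"][:2]-P[:2]),shift(o,o["tcp_pos"],101.3))
d={}
for n in("wrist","side","top"):
    d[n]=r.grab_frame(n); cv2.imwrite(f"pics/{n}5.png",d[n]["img"][:,:,::-1])
pickle.dump(d,open("f5.pkl","wb"))
a=cv2.resize(d["side"]["img"][230:350,180:300,::-1],(400,400),interpolation=cv2.INTER_CUBIC)
b=cv2.resize(d["top"]["img"][150:250,110:260,::-1],(400,400*100//150),interpolation=cv2.INTER_CUBIC)
c=np.zeros((400,800,3),np.uint8); c[:,:400]=a; c[:b.shape[0],400:]=b; cv2.imwrite("pics/m5.png",c)
```

```text
8.7 [0.56692738 0.0577751  0.04279125] [ 0.56775217  0.7076713  -0.49793372] [ 0.26481613 -0.10106467  0.01632968] dryer [-0.14219419 -0.00108604] ('shift mm', array([0., 0., 0.]), 'turn', np.float64(0.06), 'yaw', np.float64(101.36))
```

View pics/m5.png

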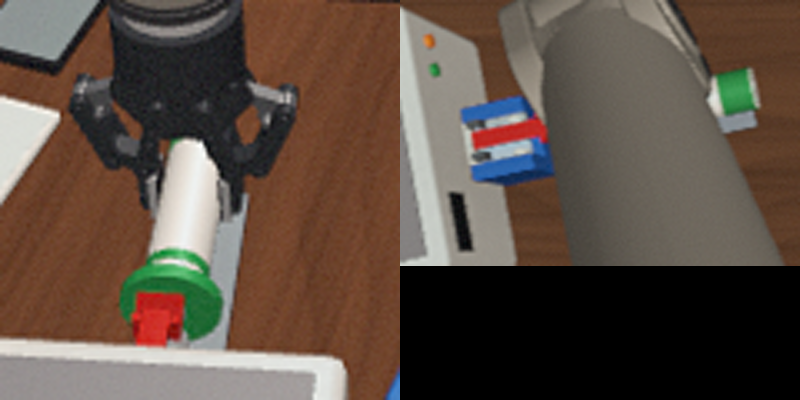

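View pics/wrist5.png

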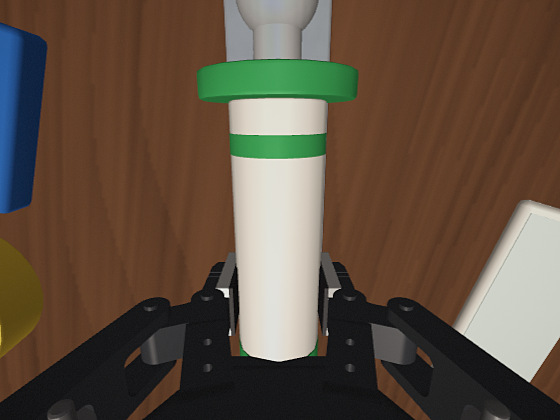

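The flange is now about 52 mm before the mouth and the catch sits centred ahead of it. Forces are low, so I continue.

>>> {"method": "send_rows", "body": {"moves": [4,0,0,0,8,0,0,0,12,0,0,0,16,0,0,0,20,0,0,0,20,0,0,0]}}

```text
clock: 9.6
tcp_pos: [0.563, 0.077, 0.0427]
orientation: [-1.991, -2.43, -0.0]
contact_force: [0.7, 0.8, -1.7]
grip_width: 0.0362
```

>>> {"method": "send_rows", "body": {"moves": [3,0,0,0,6,0,0,0,9,0,0,0,12,0,0,0,12,0,0,0]}}

```text
clock: 10.22
tcp_pos: [0.5617, 0.0831, 0.0427]
orientation: [1.994, 2.423, -0.007]
contact_force: [3.7, -10.9, -1.4]
grip_width: 0.036
```

Run:
```python
from bench import r
from h import *
o=r.get_obs(); P=(.538,.197,np.radians(101.3)); Rd=np.array([[np.cos(P[2]),np.sin(P[2])],[-np.sin(P[2]),np.cos(P[2])]])
print(o["clock"],o["tcp_pos"],o["contact_force"],o["moment"],"dryer",Rd@(o["tcp_pos"][:2]-P[:2]),shift(o,o["tcp_pos"],101.3))
f=r.grab_frame("wrist"); cv2.imwrite("pics/w6.png",f["img"][:,:,::-1])
```

```text
10.225 [0.56172511 0.08312091 0.04270828] [  3.70926027 -10.93334402  -1.37532517] [-2.26497495 -0.53011643  0.12999948] dryer [-0.11632035 -0.00095102] ('shift mm', array([0., 0., 0.]), 'turn', np.float64(-0.2), 'yaw', np.float64(101.1))
```

View pics/w6.png

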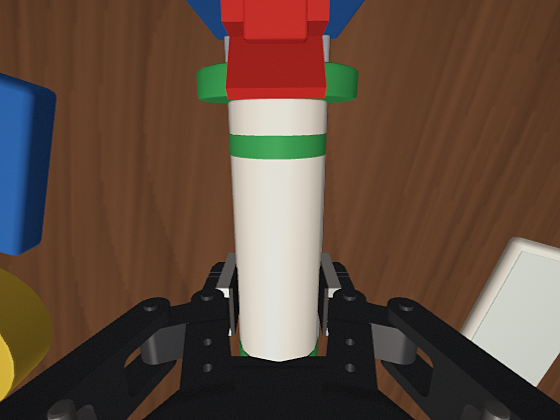

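An 11 N axial resistance appears with the flange about 26 mm before the mouth, which is where the grip should start. The catch is riding over the flange, at (277,70). Pushing on.

>>> {"method": "send_rows", "body": {"moves": [2,0,0,0,4,0,0,0,6,0,0,0,6,0,0,0]}}

```text
clock: 10.78
tcp_pos: [0.5607, 0.0883, 0.0427]
orientation: [1.995, 2.422, -0.008]
contact_force: [2.9, -12.4, -0.5]
grip_width: 0.0359
```

>>> {"method": "send_rows", "body": {"moves": [2,0,0,0,4,0,0,0,6,0,0,0,6,0,0,0]}}

```text
clock: 11.28
tcp_pos: [0.5587, 0.0982, 0.0427]
orientation: [1.993, 2.427, -0.003]
contact_force: [1.4, -5.6, -2.6]
grip_width: 0.0356
```

>>> {"method": "send_rows", "body": {"moves": [2,0,0,0,4,0,0,0,6,0,0,0,8,0,0,0,8,0,0,0]}}

```text
clock: 11.9
tcp_pos: [0.5571, 0.1066, 0.0428]
orientation: [1.992, 2.428, -0.002]
contact_force: [0.1, -3.9, -1.2]
grip_width: 0.0362
```

Run:
```python
from bench import r
from h import *
o=r.get_obs(); P=(.538,.197,np.radians(101.3)); Rd=np.array([[np.cos(P[2]),np.sin(P[2])],[-np.sin(P[2]),np.cos(P[2])]])
print(o["clock"],o["tcp_pos"],o["contact_force"],o["moment"],"dryer",Rd@(o["tcp_pos"][:2]-P[:2]),shift(o,o["tcp_pos"],101.3))
f=r.grab_frame("wrist"); cv2.imwrite("pics/w7.png",f["img"][:,:,::-1])
```

```text
11.9 [0.55711507 0.10661621 0.04276954] [ 0.1211656  -3.875918   -1.19871898] [-0.959228   -0.19935546  0.20761543] dryer [-0.09237719 -0.00103416] ('shift mm', array([0., 0., 0.]), 'turn', np.float64(-0.01), 'yaw', np.float64(101.29))
```

View pics/w7.png

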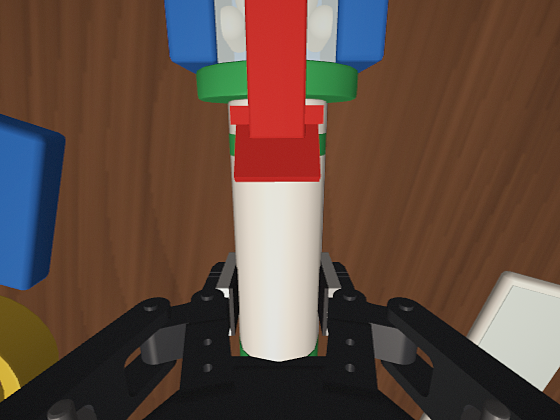

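The flange is nearly at the blue face, with the catch over it. I push on until it comes up firm.

>>> {"method": "send_rows", "body": {"moves": [2,0,0,0,4,0,0,0,4,0,0,0]}}

```text
clock: 12.32
tcp_pos: [0.557, 0.1066, 0.0427]
orientation: [1.993, 2.424, -0.007]
contact_force: [2.9, -12.5, 0.2]
grip_width: 0.036
```

>>> {"method": "send_rows", "body": {"moves": [2,0,0,0,4,0,0,0,4,0,0,0]}}

```text
clock: 12.7
tcp_pos: [0.557, 0.1066, 0.0427]
orientation: [1.994, 2.419, -0.013]
contact_force: [3.8, -22.3, 1.9]
grip_width: 0.0365
```

Run:
```python
from bench import r
from h import *
o=r.get_obs(); P=(.538,.197,np.radians(101.3)); Rd=np.array([[np.cos(P[2]),np.sin(P[2])],[-np.sin(P[2]),np.cos(P[2])]])
print(o["clock"],o["tcp_pos"],o["contact_force"],o["moment"],"dryer",Rd@(o["tcp_pos"][:2]-P[:2]),shift(o,o["tcp_pos"],101.3))
f=r.grab_frame("wrist"); cv2.imwrite("pics/w8.png",f["img"][:,:,::-1])
```

```text
12.7 [0.55700664 0.10659525 0.04272672] [  3.75008323 -22.27757032   1.86378017] [-4.27921582 -0.88635887  0.58763958] dryer [-0.0923765  -0.00092373] ('shift mm', array([0., 0., 0.]), 'turn', np.float64(-0.29), 'yaw', np.float64(101.01))
```

View pics/w8.png

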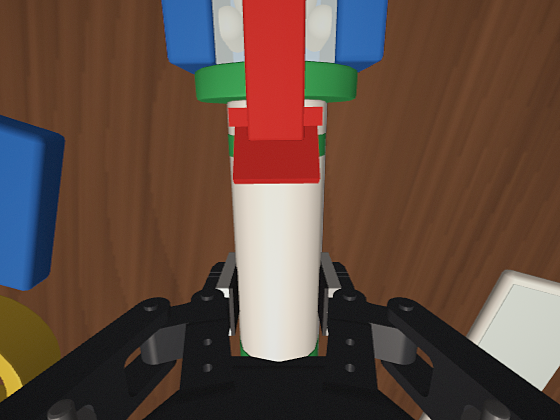

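It's hard against a stop: no movement from 12 to 22 N. I'll ease the command back, open the jaws, and look.

>>> {"method": "send_rows", "body": {"moves": [-4,0,0,0,-7,0,0,0,-7,0,0,0]}}

```text
clock: 13.12
tcp_pos: [0.5571, 0.1066, 0.0428]
orientation: [1.993, 2.427, -0.003]
contact_force: [1.6, -7.6, -0.9]
grip_width: 0.0359
```

>>> {"method": "send_rows", "body": {"moves": [0,0,0,0,0,0,0,0,0,0,0,0,0,0,0,0,0,0,0,0,0,0,0,0], "hand": 0}}

```text
clock: 13.88
tcp_pos: [0.5569, 0.1087, 0.0428]
orientation: [1.992, 2.429, 0.0]
contact_force: [-0.3, 0.6, -0.2]
grip_width: 0.0854
```

Run:
```python
from bench import r
from h import *
o=r.get_obs(); print(o["clock"],o["tcp_pos"],o["contact_force"],o["grip_width"])
f=r.grab_frame("wrist"); cv2.imwrite("pics/w9.png",f["img"][:,:,::-1])
```

```text
13.875 [0.55687506 0.10869851 0.04281565] [-0.25637289  0.62500866 -0.22347918] 0.08544054841071357
```

View pics/w9.png

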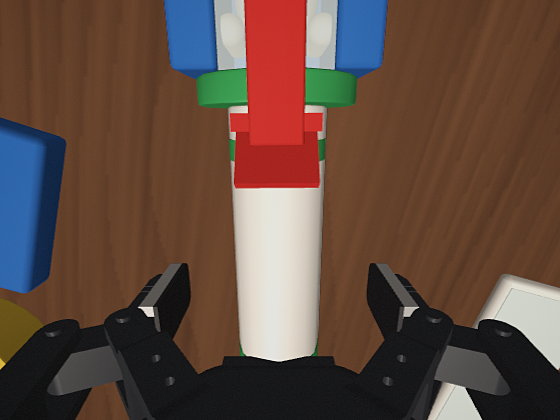

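The jaws are clear. I retreat upward and then back, and check with all cameras.

>>> {"method": "send_rows", "body": {"moves": [0,0,-10,0,0,0,-30,0,0,0,-60,0,0,0,-95,0,0,0,-130,0,-40,0,-150,0,-90,0,-160,0,-130,0,-160,0]}}

```text
clock: 14.92
tcp_pos: [0.5834, -0.0208, 0.2057]
orientation: [1.991, 2.426, 0.003]
contact_force: [-0.7, 0.5, -0.6]
grip_width: 0.0853
```

>>> {"method": "send_rows", "body": {"moves": [-50,0,-20,0,-100,0,-40,0,-150,0,-60,0,-200,0,-60,0,-250,0,-60,0,-250,0,-60,0]}}

```text
clock: 15.68
tcp_pos: [0.6303, -0.27, 0.2638]
orientation: [2.0, 2.42, -0.002]
contact_force: [-0.4, 0.4, 0.1]
grip_width: 0.0854
```

Run:
```python
from bench import r
from h import *
import pickle
o=r.get_obs(); print(o["clock"],o["tcp_pos"],o["contact_force"],o["grip_width"])
d={}
for n in("top","side","wrist"): d[n]=r.grab_frame(n); cv2.imwrite(f"pics/{n}10.png",d[n]["img"][:,:,::-1])
pickle.dump(d,open("f10.pkl","wb"))
P=(.538,.197,np.radians(101.3))
print(proj(d["top"],T(P,[(-.15,0,.06),(0,0,.06),(-.01,.03,.06),(-.01,-.03,.06),(-.018,-.013,.081),(-.018,.013,.081)])).round(1).tolist())
crop(d["top"]["img"][:,:,::-1],120,250,160,235,6,"pics/t10c.png")
crop(d["side"]["img"][:,:,::-1],200,280,265,345,7,"pics/s10c.png")
```

```text
15.675 [ 0.63034721 -0.2700058   0.26382385] [-0.44037692  0.40364526  0.11104969] 0.08537565375160767
[[221.7, 187.5], [160.2, 200.3], [166.6, 211.7], [162.1, 187.2], [163.9, 192.4], [166.0, 203.3]]
```

View pics/t10c.png

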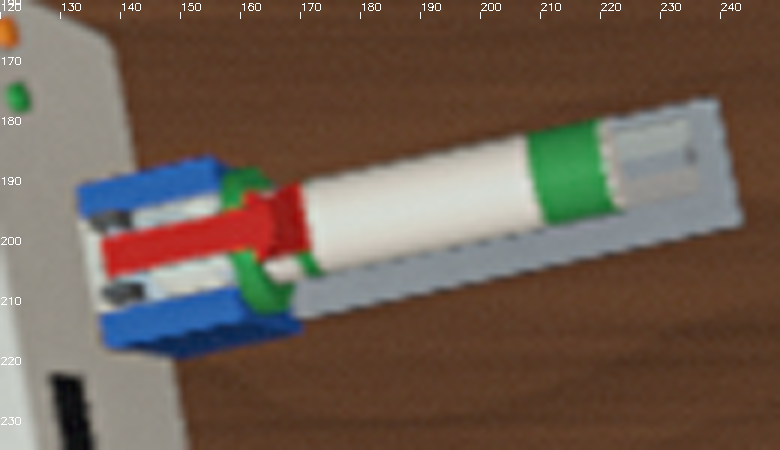

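View pics/s10c.png

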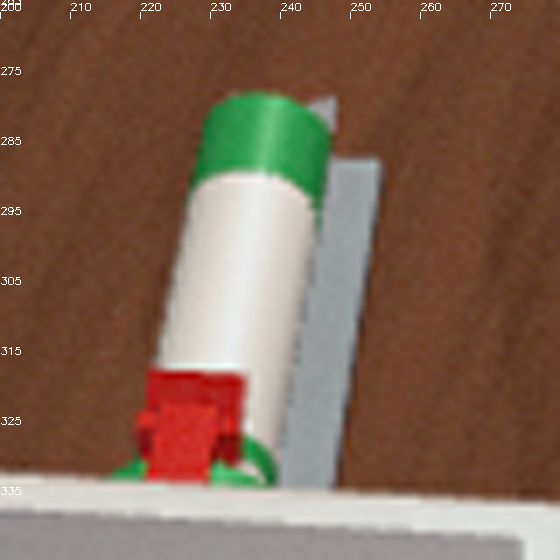

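View pics/top10.png

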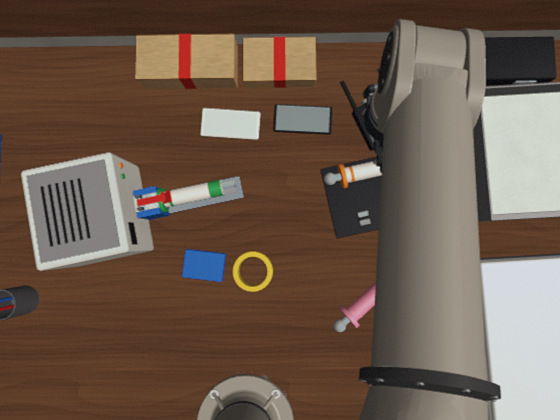

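View pics/wrist10.png

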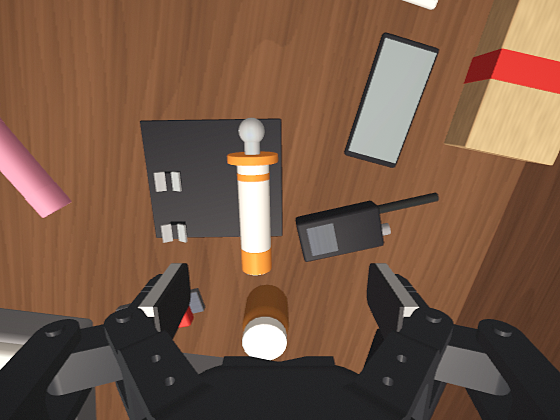

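The red catch is back at its starting pixels: its edge is at (170,191)–(172,203) in the top view and (221–235,318) in the side view. The cartridge rear is at (221.5,187), against (221.7,187.5) predicted for home. The spent cartridge and the visible bystanders have not moved, so I'll hand in.

```bash
python3 -c "
from bench import r
print(r.hand_in())"
```

```text
the job is handed in; nothing more can be done
None
```

I fitted the fresh green cartridge into the dryer, let go of it, backed the arm away and handed the job in at about 16 s of the 48 s allowed. The hand-in gives no verdict, so success is judged from my own checks below.

**Push:** I took the cartridge from the tray and laid it in the cradle; contact came at the predicted height. It met about 12 N of resistance at the grip. It then stopped hard, with no further movement as the push rose from 12 to 22 N, and I released it there.

**Last checks:**
- **Home position:** in the top view the cartridge's rear end is within 1 px (about 2 mm) of where it should be when home, and the flange sits against the blue face.
- **Catch:** the red catch is back at its starting pixels in both the top and side views, behind the flange. I had no joint reading for its lift on the way in; the wrist pictures showed it riding over the flange.
- **Other objects:** the spent cartridge and every bystander I could see are where they were. In the last top view the arm hid the stapler and jar and part of the radio. The wrist view showed all three (only the end of the stapler) and nothing looked disturbed.
- **Contact:** the force reading was near zero, so the robot was touching nothing.

**Disagreement:** the top and side cameras differed by up to 6 mm on the dryer's position along the push direction. I relied on contact with the stop rather than on that measurement.

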